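# Slide a group of sample vials and their backing bar home under the hood of a warming plate

### The job

Pick up the straightedge by its orange grip and with its blade push all four loose vials in one row against the white backing bar, and on together with the bar until the bar meets the unseen stop under the blue hood; there press the row gently with about 10 N in all for a second, so that every vial is snug and none takes more than 6 N (glass chips). Draw back without disturbing the row, stand the straightedge on the middle of the black mat again and let go. Touch the vials only with the straightedge, keep them upright, and leave the well plate, bottle and tip box alone.

Things in the scene. Friction and masses are not known exactly. Their poses are not given: they have to be found in the camera images.
- straightedge: Straightedge, 250 g. Blade 170 mm long (its y), 10 thick, 22 high; pushing face looks to its +x, 32 mm ahead of the origin. Orange grip above the origin: 14 mm thick (x), 40 (y), top at 64 mm. Foot 8 mm high, 60 wide, from x = -29 mm to the blade. Origin: underside, below the grip centre, z up. Stands freely on its underside, at first on the black mat.
- mat: Fixed black rubber mat, 130 mm (x) by 220 mm (y), 4 mm thick; origin at the centre of its underside.
- plate: Fixed dark warming plate. Its top, 12 mm above its origin, runs from x = -135 to +170 mm, y = -120 to +120; +x points to the hood. Side rails 12 mm high, inner faces y = +-112, x = -55 to +95. Blue hood over x = 95 to 170, underside 26 mm and top 30 mm above the plate top. Under it, at y = 0, a rigid hidden stop 30 mm wide, its face anywhere from x = 110 to 134 mm: find it by feel.
- bar: Loose white plastic backing bar, 50 mm deep (x), 190 long (y), 20 high, 150 g, lying on the plate beyond the vials, part under the hood. Origin: bottom middle of the face towards the vials; x points away from them, to the hood. A vial touching it has its axis at x = -11 mm. It slides at under 2 N until its back meets the rigid stop; then about 10 N per mm of travel. It can pivot on the stop.
- vial0: Loose amber glass vial with red cap, 22 mm diameter, 42 mm high, about 30 g; origin at the centre of its underside, z up. Stands on the plate.
- vial1: Loose amber glass vial with blue cap, 22 mm diameter, 42 mm high, about 30 g; origin at the centre of its underside, z up. Stands on the plate.
- vial2: Loose amber glass vial with yellow cap, 22 mm diameter, 42 mm high, about 30 g; origin at the centre of its underside, z up. Stands on the plate.
- vial3: Loose amber glass vial with green cap, 22 mm diameter, 42 mm high, about 30 g; origin at the centre of its underside, z up. Stands on the plate.
- wellplate: Bystander: loose white well plate with red wells, 85 x 127 x 20 mm; origin at the centre of its underside.
- media: Bystander: loose bottle with orange cap, 60 mm diameter, 120 mm high; origin at the centre of its underside.
- tipbox: Bystander: loose blue tip box with clear lid, 85 x 120 x 62 mm; origin at the centre of its underside.

How it is judged:
On the way, in this order (a step that is already met when the one before it is completed fails the run):
1. the straightedge is lifted off its mat (z of straightedge in the frame of mat above 0.02 m), for 0.1 s.
2. the bar is at the stop: all four vials touch it (axes within 13.3 mm of its face) and each is pressed by the straightedge and on the bar with 1 N or more (only possible at the stop) (x of each of vial0, vial1, vial2, vial3 in the frame of bar above -0.0133 m and contact force between each of bar, straightedge and vial0 above 1 N and contact force between each of bar, straightedge and vial1 above 1 N and contact force between each of bar, straightedge and vial2 above 1 N and contact force between each of bar, straightedge and vial3 above 1 N and x of bar in the frame of plate above 0.056 m), for 0.4 s.
At the end, for the whole second after the job is handed in: Four vials upright in one row at the backing bar (each axis within 13.3 mm of its face: touching within 2.3 mm), the bar pushed in (face beyond plate x = 56 mm), all at rest, and the straightedge released, standing on the mat, within 45 mm (x) and 70 mm (y) of its centre (x of vial0 in the frame of bar between -0.0133 and 0 m and x of vial1 in the frame of bar between -0.0133 and 0 m and x of vial2 in the frame of bar between -0.0133 and 0 m and x of vial3 in the frame of bar between -0.0133 and 0 m and angle between each of vial0, vial1, vial2, vial3, straightedge's own z axis and vertical below 0.1 rad and linear speed of each of vial0, vial1, vial2, vial3, bar, straightedge below 0.01 m/s and y of vial0 in the frame of bar between -0.112 and 0.112 m and z of each of vial0, vial1, vial2, vial3 in the frame of bar below 0.004 m and y of vial1 in the frame of bar between -0.112 and 0.112 m and y of vial2 in the frame of bar between -0.112 and 0.112 m and y of vial3 in the frame of bar between -0.112 and 0.112 m and x of bar in the frame of plate above 0.056 m and z of bar in the frame of plate below 0.016 m and x of straightedge in the frame of mat between -0.045 and 0.045 m and y of straightedge in the frame of mat between -0.07 and 0.07 m and z of straightedge in the frame of mat below 0.008 m).
It fails at once if any vial is pressed by the straightedge or on the bar with more than 6 N (contact force between any of straightedge, bar and vial0 above 6 N or contact force between any of straightedge, bar and vial1 above 6 N or contact force between any of straightedge, bar and vial2 above 6 N or contact force between any of straightedge, bar and vial3 above 6 N).
It fails at once if the gripper or arm touches a vial (contact force between any of the fingers, the arm and vial0 above 0.3 N or contact force between any of the fingers, the arm and vial1 above 0.3 N or contact force between any of the fingers, the arm and vial2 above 0.3 N or contact force between any of the fingers, the arm and vial3 above 0.3 N).
It fails at once if a vial tips over (angle between any of vial0, vial1, vial2, vial3's own z axis and vertical above 0.35 rad).
It fails at once if a bystander is moved by more than 10 mm (distance of any of wellplate, media, tipbox from where it was at the start of the episode above 0.01 m).
It also fails if it takes over 72 s, if anything falls off the work surface, if the arm or the gripper's body presses on something with over 40 N, if the wrist force passes 120 N, or if a joint passes its speed limit or range.

### The arm

A 6-joint arm with a two-finger parallel gripper is mounted at the origin on the work surface. World frame = base frame: x ahead of the robot, y to its left, z up, the work surface at z = 0. Lengths are in m, angles in rad, forces in N, time in s.
With the tool pointing down it reaches from about 0.35 to 0.725 m from the base axis. Payload 6 kg.
Tool frame: the origin (TCP) lies midway between the tips of the shut fingers; the grasp point (between the pads) lies 19 mm behind it (env.grip_depth is the distance from the TCP to the grasp point, in m); z points along the fingers, y is the line along which they close (so a half turn about z gives the same grasp; the last joint's range is limited). The gripper opens to 85 mm and grips with 20 to 120 N. Pads are 22 mm wide; open, the fingers measure 114 mm over their backs; the gripper's body (76 mm by 85 mm) begins 54 mm behind the grasp point. The pads swing forward as they close: fully open they stand 13 mm farther back than shut.
Start: joints at [-0.918, 0.04, 0.085, 0, -1.615, -0.334], TCP at [0.188, -0.57, 0.231] pointing down, gripper open.
Joint ranges: [-2.56, 2.56], [-1.29, 2.01], [-1.08, 1.49], [-3.29, 1.98], [-2.81, -0.18], [-2.99, 2.99]. Speed limits (rad/s): [2.57, 2.57, 3.01, 3.14, 3.14, 3.14].

### API

Orientations are given as a 3x3 rotation matrix whose columns are the frame's x, y, z axes.
In Python, from rig import readout, cams, env, spotter gives the robot as it stands.
- The arm moves only by the tool apply_moves, never from a script. Its argument "increments" is a list that holds one entry, the list of rows, each a list of 7 numbers: the shift along the world's x, y, z in cm, then the turn, a rotation vector about the world's x, y, z in degrees, then the finger opening in cm, from 0 to 8.54. In form: [[[x, y, z, rx, ry, rz, grip], ...]]. A call has 1 to 10 rows; each row shifts and turns the commanded pose from where the row before left it; what a row does not reach is not made up. A row lasts 1/12 s, in which the tool goes at most 41.7 mm and 7.16 degrees, less where a joint would pass 70% of its speed; a pose out of reach is approached as far as the arm can. A call is refused whole if a number of a shift passes 4.17 or a number of a turn 7.16, either way. A call with a gripper value outside its range is refused whole. The fingers move at their own pace and stop on an object; the grip force is fixed at half the most. Time passes only in rows, so rows that do not move let the fingers close. It gives the time, the measured TCP pose, the force, the opening and the grip force at its end, in the units of the state.
- readout.observe(): the state, without advancing time (a new reading comes with each control period).
- cams.camera(name): name is "scene" or "side" or "wrist"; returns (picture, depth): 384x512x3 uint8, blue, green, red; 384x512 float32, m along the optical axis (not along the pixel's ray), 0 where there is no reading.
- cams.camera_params(name): a dict with "K" (3x3 intrinsics, pixels), "xyz" and "orientation" of the camera in the world; the wrist camera has in their place "mount" (4x4, takes a point from camera to tool coordinates, whose origin is the TCP and whose axes are the flange's). Camera axes: x right, y down, z forward; pixel columns grow to the right and rows downward; lengths in m; the calibration is good to about 2 mm. A picture is of the moment at which its call begins: read the wrist's pose just before it. camera_params takes no time and is no camera call.
- env.job_done(): hands the job in; it is judged then, once.
Trained networks look in the newest picture that a camera, given by its name, has taken for a name from the list of things; names that differ only in an ending like _2 or _b are one class to them, and where a whole thing is asked for, a point or a joint stands for the part that bears it (a point fixed in the world has none). Each returns a list of dicts, best first, with "conf" (0 to 1); they miss things now and then, are a little off and sometimes report something else, mostly with a low value. They report only what shows in the picture. A call takes as long as a camera call.
- spotter.silhouettes(camera, thing): "region" (384x512 bool, what is visible of it) and "extent" ([left, top, right, bottom] in pixels, round what is visible of it).
The state is a dict: "time": time; "joint_pos": joint angles; "dq": joint speeds; "effort": joint torques, N m; "tool_pos": TCP position; "ee_rot": TCP orientation; "force": force on the tool from outside, world axes, zero at the start; "torque": the same for the moment, N m; "width": finger opening in m; "grip_force": force on a finger pad.
Only numpy, scipy, OpenCV 4.12 (cv2) and the standard library are available. Lean on these libraries where they do the work, as an engineer would, in place of code of your own. Each camera call takes 0.05 s, during which the arm holds its last target. There are 200 camera calls.

## Working session

There is one attempt and no reset: what is moved stays moved. The work goes in short steps, Python scripts to look and compute and a tool call to move; the robot and the scene stay as the last step left them, time stands still between calls to the robot, and variables do not carry over. Pictures are saved under pics/ and viewed, at most 10 in all, crops included, and the job is handed in when it is done.

Besides the shell and the picture viewer there is one more tool, called after "Request:" by a JSON object that holds its "method" and its "body", one argument or row to a line. apply_moves: Moves the arm, as the interface text tells. Its arguments: {"type":"object","properties":{"increments":{"type":"array"}},"required":["increments"]}

```bash
mkdir -p pics; ls; cat > h.py <<'E'
import numpy as np, cv2
from rig import readout, cams, env, spotter
def cloud(cam, depth, mask):
    p=cams.camera_params(cam); K=np.array(p["K"])
    if "xyz" in p: R=np.array(p["orientation"]);t=np.array(p["xyz"])
    else:
        s=readout.observe(); M=np.array(p["mount"]); Rt=np.array(s["ee_rot"])
        R=Rt@M[:3,:3]; t=Rt@M[:3,3]+np.array(s["tool_pos"])
    v,u=np.nonzero(mask&(depth>0)); z=depth[v,u]
    P=np.c_[(u-K[0,2])/K[0,0]*z,(v-K[1,2])/K[1,1]*z,z]
    return P@R.T+t
E
python3 - <<'E'
from h import *
s=readout.observe(); print({k:np.round(v,3).tolist() for k,v in s.items()})
for c in ("scene","side"):
    p=cams.camera_params(c); print(c,np.round(p["xyz"],3),np.round(p["orientation"],3).tolist())
    im,d=cams.camera(c); cv2.imwrite(f"pics/{c}0.png",im)
    for n in ["straightedge","mat","plate","bar","vial0","vial1","vial2","vial3","wellplate","media","tipbox"]:
        for r in spotter.silhouettes(c,n)[:2]:
            if r["conf"]<.3: continue
            P=cloud(c,d,r["region"])
            if len(P): print(c,n,round(r["conf"],2),r["extent"],len(P),np.round(np.median(P,0),3),np.round(np.percentile(P,2,axis=0),3),np.round(np.percentile(P,98,axis=0),3))
print(readout.observe()["time"])
E
```

```text
pics
{'time': 0.0, 'joint_pos': [-0.918, 0.041, 0.084, -0.0, -1.615, -0.334], 'dq': [-0.001, -0.0, -0.001, -0.0, -0.002, -0.001], 'effort': [0.001, -36.82, 34.742, 6.932, -0.005, -0.0], 'tool_pos': [0.188, -0.569, 0.23], 'ee_rot': [[-0.95, -0.313, -0.001], [-0.313, 0.95, 0.002], [0.0, 0.002, -1.0]], 'force': [0.095, 0.057, -0.552], 'torque': [-0.023, -0.03, -0.001], 'grip_force': 0.0, 'width': 0.085}
scene [ 1.163 -0.253  0.771] [[0.453, 0.661, -0.599], [0.892, -0.32, 0.32], [0.02, -0.679, -0.734]]
scene straightedge 0.67 [77.4, 205.0, 160.3, 254.6] 1294 [ 0.529 -0.26   0.024] [ 0.484 -0.337  0.006] [ 0.537 -0.178  0.068]
scene mat 0.95 [53.8, 194.1, 165.7, 273.7] 3114 [ 0.488 -0.304  0.004] [ 0.426 -0.381  0.001] [ 0.562 -0.167  0.007]
scene plate 0.6 [177.6, 140.5, 330.9, 258.9] 8040 [0.562 0.052 0.014] [ 0.388 -0.066  0.005] [0.7   0.196 0.044]
scene bar 0.62 [222.7, 175.3, 295.2, 224.4] 1250 [0.584 0.062 0.032] [ 0.549 -0.024  0.022] [0.617 0.158 0.034]
scene vial0 0.47 [254.1, 154.9, 261.4, 177.5] 155 [0.486 0.114 0.035] [0.458 0.105 0.011] [0.491 0.129 0.055]
scene vial1 0.47 [
[... 1968 characters left out ...]
0.013] [0.505 0.079 0.055]
side vial3 0.67 [255.4, 180.9, 268.5, 192.1] 90 [0.519 0.047 0.049] [0.51  0.017 0.011] [0.563 0.055 0.055]
side vial3 0.55 [259.0, 189.5, 269.5, 209.3] 166 [0.493 0.074 0.038] [0.487 0.061 0.013] [0.505 0.079 0.055]
side wellplate 0.69 [279.5, 104.2, 328.2, 137.2] 846 [ 0.671 -0.277  0.019] [ 0.634 -0.348  0.   ] [ 0.723 -0.223  0.022]
side wellplate 0.49 [260.6, 180.8, 269.2, 194.0] 84 [0.518 0.048 0.049] [0.509 0.037 0.037] [0.529 0.057 0.055]
side media 0.7 [140.5, 241.2, 178.7, 294.5] 1568 [0.477 0.36  0.074] [0.464 0.329 0.005] [0.505 0.383 0.12 ]
side tipbox 0.97 [67.7, 211.0, 144.7, 284.0] 3139 [0.605 0.398 0.06 ] [0.59  0.338 0.004] [0.67  0.452 0.063]
1.2
```

View pics/scene0.png

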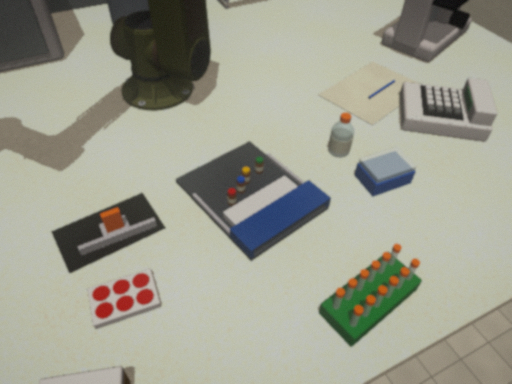

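View pics/side0.png

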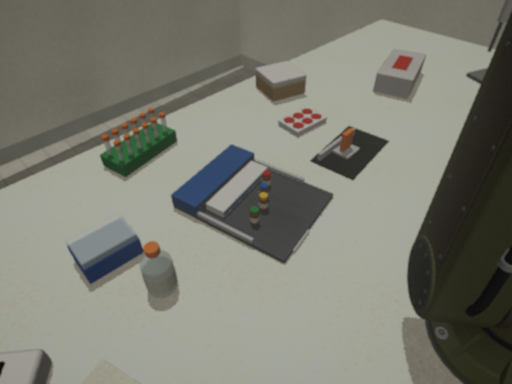

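The scene picture shows the straightedge on the mat (grip at ~(112,218)) and the vial caps red (232,191), blue (241,181), yellow (246,171) and green (259,160). The bar and blue hood lie beyond them, toward the lower right. The side view agrees.

```bash
cat > loc.py <<'E'
from h import *
def rect(P,name):
    if len(P)<15: print(name,"few",len(P)); return
    (c,wh,a)=cv2.minAreaRect((P[:,:2]*1000).astype(np.float32)); print(name,len(P),"c",np.round(c,1),"wh",np.round(wh,1),"ang",round(a,2))
def colors(im):
    H=cv2.cvtColor(im,cv2.COLOR_BGR2HSV); h,s,v=[H[...,i].astype(int) for i in range(3)]
    return dict(red=((h<5)|(h>174))&(s>150)&(v>70),blue=(h>105)&(h<125)&(s>120)&(v>50),yellow=(h>20)&(h<32)&(s>150)&(v>90),green=(h>45)&(h<80)&(s>100)&(v>40),orange=(h>6)&(h<17)&(s>150)&(v>120),white=(s<60)&(v>110))
E
python3 - <<'E'
from loc import *
A={}
for c in ("scene","side"):
    im,d=cams.camera(c); ok=np.ones(d.shape,bool); C=colors(im)
    for k,m in C.items():
        A.setdefault(k,[]).append(cloud(c,d,m))
    A.setdefault("all",[]).append(cloud(c,d,ok))
def box(P,x0,x1,y0,y1,z0,z1): return P[(P[:,0]>x0)&(P[:,0]<x1)&(P[:,1]>y0)&(P[:,1]<y1)&(P[:,2]>z0)&(P[:,2]<z1)]
for i,c in ((0,"scene"),(1,"side")):
    print(c)
    for k in ("red","blue","yellow","green"):
        P=box(A[k][i],.42,.545,-.06,.18,.048,.07); print(k,len(P),np.round(np.median(P,0),4) if len(P) else "", np.round(P[:,:2].min(0),3) if len(P) else "",np.round(P[:,:2].max(0),3) if len(P) else "")
    rect(box(A["orange"][i],.42,.6,-.4,-.1,.061,.075),"gripTop")
    P=box(A["all"][i],.42,.58,-.4,-.12,.022,.03); rect(P,"bladeTop")
    rect(box(A["blue"][i],.5,.78,-.12,.25,.036,.05),"hood")
    rect(box(A["white"][i],.5,.7,-.08,.2,.028,.036),"bar")
    rect(box(A["all"][i],.40,.58,-.4,-.12,.003,.07),"mat+")
    rect(box(A["all"][i],.33,.78,-.12,.25,.008,.05),"plate+")
A=[np.vstack(A["all"])][0]
E
```

```text
scene
red 8 [0.5424 0.0073 0.0542] [0.54  0.002] [0.545 0.013]
blue 35 [0.5224 0.0435 0.0539] [0.511 0.036] [0.531 0.053]
yellow 38 [0.4992 0.0689 0.0538] [0.489 0.061] [0.508 0.078]
green 30 [0.4824 0.1147 0.0533] [0.472 0.108] [0.489 0.122]
gripTop 123 c [ 502.3 -258.4] wh [17.3 38.9] ang 2.26
bladeTop 420 c [ 521.6 -257.4] wh [ 30.1 169.3] ang 2.7
hood 2550 c [601.6  75. ] wh [171.  236.1] ang 12.79
bar 1240 c [566.9  67. ] wh [ 81.8 191.7] ang 11.68
mat+ 3798 c [ 491.4 -260. ] wh [176.6 275.4] ang 0.33
plate+ 9376 c [534.4  63.1] wh [309.8 243.6] ang 12.9
side
red 10 [0.5424 0.0104 0.0525] [0.54  0.003] [0.544 0.014]
blue 33 [0.5204 0.0475 0.0529] [0.512 0.038] [0.529 0.052]
yellow 42 [0.4971 0.0716 0.0527] [0.488 0.062] [0.505 0.078]
green 39 [0.4793 0.1174 0.0533] [0.471 0.109] [0.487 0.123]
gripTop 42 c [ 502.  -256.9] wh [34.2 14.4] ang 88.69
bladeTop 131 c [ 515.1 -260.4] wh [ 41.2 173.9] ang 3.03
hood 1696 c [595.7  79.6] wh [170.  233.5] ang 12.08
bar 1106 c [586.1  58. ] wh [ 54.3 212. ] ang 13.91
mat+ 1748 c [ 496.  -249.1] wh [145.4 271.1] ang 7.21
plate+ 9920 c [534.8  60.8] wh [308.6 244.1] ang 12.76
```

Request:
{"method": "apply_moves", "body": {
  "increments": [
    [[2.8,2.8,-0.5,0,0,6.8,8.5],[2.8,2.8,-0.5,0,0,6.8,8.5],[2.8,2.8,-0.5,0,0,6.8,8.5],[2.8,2.8,-0.5,0,0,6.8,8.5],[2.8,2.8,-0.5,0,0,6.8,8.5],[2.8,2.8,-0.5,0,0,6.8,8.5],[2.8,2.8,-0.5,0,0,6.8,8.5],[2.8,2.8,-0.5,0,0,6.8,8.5],[2.8,2.8,-0.5,0,0,6.8,8.5],[2.8,2.8,-0.5,0,0,6.8,8.5]]
  ]
}}

```text
time: 2.13
tool_pos: [0.4692, -0.2881, 0.1814]
ee_rot: [[-0.059, -0.998, 0.001], [-0.998, 0.059, -0.0], [0.0, -0.001, -1.0]]
force: [-0.3, -0.0, -0.1]
width: 0.0848
grip_force: 0.0
```

Request:
{"method": "apply_moves", "body": {
  "increments": [
    [[1.65,1.5,0,0,0,3,8.5],[1.65,1.5,0,0,0,3.1,8.5],[0,0,0,0,0,0,8.5]]
  ]
}}

```text
time: 2.38
tool_pos: [0.5032, -0.2571, 0.1805]
ee_rot: [[0.047, -0.999, -0.001], [-0.999, -0.047, 0.001], [-0.001, 0.001, -1.0]]
force: [-0.7, -0.7, -0.4]
width: 0.0848
grip_force: 0.0
```

```bash
cat > w.py <<'E'
from loc import *
import sys
s=readout.observe(); print("tcp",np.round(s["tool_pos"],4),"yaw",np.degrees(np.arctan2(s["ee_rot"][1][1],s["ee_rot"][0][1])))
im,d=cams.camera("wrist"); cv2.imwrite(f"pics/{sys.argv[1]}.png",im)
C=colors(im); P=cloud("wrist",d,C["orange"]); P=P[(P[:,2]>.058)&(P[:,2]<.08)]; rect(P,"grip"); print(np.round(P.mean(0),4) if len(P) else "")
A=cloud("wrist",d,np.ones(d.shape,bool)); B=A[(A[:,2]>.021)&(A[:,2]<.03)&(A[:,1]<-.12)&(A[:,0]<.6)]; rect(B,"blade")
E
python3 w.py w1
```

```text
tcp [ 0.5032 -0.2571  0.1805] yaw -177.28987587723395
grip 749 c [ 502.1 -259.2] wh [13.4 39.2] ang 1.07
[ 0.5022 -0.2605  0.0677]
blade 1934 c [ 515.2 -258.3] wh [ 38.7 169.4] ang 2.0
```

View pics/w1.png

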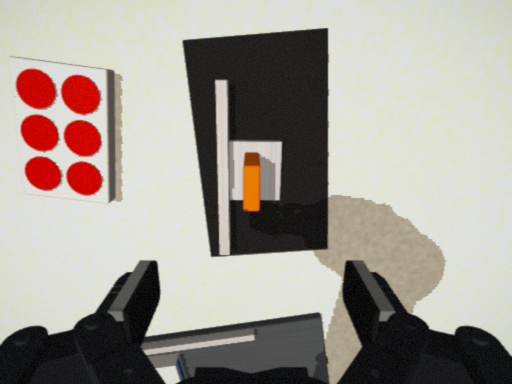

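The wrist view shows the straightedge squarely under the tool, with the grip at (251,182), blade on the left at (222,165) and mat clear. I'm going down to grasp it.

Request:
{"method": "apply_moves", "body": {
  "increments": [
    [[-0.1,-0.2,-3,0,0,-0.7,8.5],[0,0,-3,0,0,0,8.5],[0,0,-3,0,0,0,8.5],[0,0,-3,0,0,0,8.5],[0,0,-2,0,0,0,8.5],[0,0,-0.65,0,0,0,8.5],[0,0,0,0,0,0,8.5]]
  ]
}}

```text
time: 3.02
tool_pos: [0.4985, -0.2621, 0.0331]
ee_rot: [[0.028, -1.0, -0.003], [-1.0, -0.028, 0.001], [-0.001, 0.003, -1.0]]
force: [-0.3, 0.3, 2.3]
width: 0.085
grip_force: 0.0
```

Request:
{"method": "apply_moves", "body": {
  "increments": [
    [[0,0,0,0,0,0,1],[0,0,0,0,0,0,1],[0,0,0,0,0,0,1],[0,0,0,0,0,0,1],[0,0,0,0,0,0,1],[0,0,0,0,0,0,1],[0,0,0,0,0,0,1],[0,0,0,0,0,0,1]]
  ]
}}

```text
time: 3.68
tool_pos: [0.5008, -0.2619, 0.0357]
ee_rot: [[0.029, -1.0, 0.002], [-1.0, -0.029, -0.001], [0.001, -0.002, -1.0]]
force: [0.5, 1.0, 3.8]
width: 0.0131
grip_force: 59.3
```

Request:
{"method": "apply_moves", "body": {
  "increments": [
    [[0,0,0.6,0,0,0,1],[0,0,1.4,0,0,0,1],[0,0,2,0,0,0,1],[0,0,2,0,0,0,1],[-1,0,1,0,0,0,1],[-2.8,1,0,0,0,2,1],[-2.9,2.5,0,0,0,2,1],[0,3,0,0,0,2,1],[0,3,0,0,0,2,1],[0,3,0,0,0,2,1]]
  ]
}}

```text
time: 4.52
tool_pos: [0.4317, -0.1357, 0.1042]
ee_rot: [[0.203, -0.979, -0.001], [-0.979, -0.203, 0.001], [-0.001, 0.001, -1.0]]
force: [0.3, 0.7, -2.3]
width: 0.013
grip_force: 59.5
```

Request:
{"method": "apply_moves", "body": {
  "increments": [
    [[0,3,0,0,0,1,1],[0,3,0,0,0,0,1],[0,3,0,0,0,0,1],[0,3,0,0,0,0,1],[0,3,0,0,0,0,1],[0,2,0,0,0,0,1],[0,0.8,0,0,0,0,1],[0,0,0,0,0,0,1],[0,0,0,0,0,0,1]]
  ]
}}

```text
time: 5.27
tool_pos: [0.4326, 0.0411, 0.1043]
ee_rot: [[0.22, -0.975, -0.001], [-0.975, -0.22, -0.001], [0.0, 0.002, -1.0]]
force: [0.3, -0.1, -2.3]
width: 0.0129
grip_force: 59.4
```

```bash
cat > m.py <<'E'
from loc import *
import sys
s=readout.observe(); t=np.array(s["tool_pos"]);yaw=np.degrees(np.arctan2(-s["ee_rot"][1][1],-s["ee_rot"][0][1])); print("t",s["time"],"tcp",np.round(t,4),"yaw",yaw,"F",np.round(s["force"],2),"T",np.round(s["torque"],3))
O=np.array([.5175,.0581]); a=np.radians(12.8); R=np.array([[np.cos(a),-np.sin(a)],[np.sin(a),np.cos(a)]])
def toP(P): return np.c_[(P[:,:2]-O)@R, P[:,2]-.012]
print("tcp in plate",np.round(toP(t[None])*1000,1))
def st(P,n):
    if len(P)>8: print(" ",n,len(P),"min",np.round(np.percentile(P,1.5,axis=0)*1000,1),"max",np.round(np.percentile(P,98.5,axis=0)*1000,1))
def line(P,n,side):
    # edge line along y : per-y-bin extreme x
    b=np.round(P[:,1]*1000/8).astype(int); q=[(np.median(P[b==k,1]),np.percentile(P[b==k,0],5 if side<0 else 95)) for k in np.unique(b) if (b==k).sum()>3]
    if len(q)<4: return
    q=np.array(q); c=np.polyfit(q[:,0],q[:,1],1); c=np.polyfit(*(q[abs(np.polyval(c,q[:,0])-q[:,1])<.004].T),1) ; print(" ",n,"edge x at y0 %.1f mm, yaw rel %.2f deg"%(c[1]*1000,-np.degrees(np.arctan(c[0]))))
for c in sys.argv[2:]:
    im,d=cams.camera(c); cv2.imwrite(f"pics/{sys.argv[1]}_{c}.png",im); print(c)
    C=colors(im); Q={k:toP(cloud(c,d,m)) for k,m in C.items()}; A=toP(cloud(c,d,d>0))
    def box(P,x0,x1,y0,y1,z0,z1): return P[(P[:,0]>x0)&(P[:,0]<x1)&(P[:,1]>y0)&(P[:,1]<y1)&(P[:,2]>z0)&(P[:,2]<z1)]
    for k in ("red","blue","yellow","green"): st(box(Q[k],-.06,.09,-.11,.11,.036,.05),k)
    st(box(Q["blue"],.05,.2,-.15,.15,.025,.035),"hood")
    for n,z in (("bar",(.017,.0225)),):
        P=box(Q["white"],-.03,.1,-.1,.11,*z); st(P,n); line(P,"bar face",-1)
    P=box(A,-.16,.09,-.15,.15,.022,.034) if 0 else None
    st(box(Q["orange"],-.2,.1,-.1,.1,.03,.15),"grip")
    st(box(A,-.25,.25,-.2,.2,-.004,.05),"plate")
E
python3 m.py a scene side wrist
```

```text
t 5.2667 tcp [0.4326 0.0411 0.1043] yaw 12.711521760933955 F [ 0.26 -0.07 -2.26] T [-0.027  0.022  0.009]
tcp in plate [[-86.6   2.2  92.3]]
scene
  red 46 min [ 11.2 -62.9  36.6] max [ 27.4 -47.3  44. ]
  blue 37 min [ -6.1 -21.8  37. ] max [ 8.9 -6.4 44.6]
  yellow 39 min [-24.5   7.3  37.1] max [-9.1 23.9 43.9]
  green 35 min [-32.2  57.   37.9] max [-15.   71.9  44.1]
  hood 2542 min [ 101.  -117.6   27.1] max [169.6 109.9  32.9]
  bar 1188 min [ 41.3 -96.3  17.4] max [88.7 89.4 22.3]
  bar face edge x at y0 43.7 mm, yaw rel 0.57 deg
  grip 70 min [-92.4 -14.6  75.9] max [-79.5  -5.8 125.1]
  plate 9157 min [-116.8 -118.9   -2.7] max [170.2 116.9  40. ]
side
  red 29 min [ 10.7 -60.6  37. ] max [ 23.8 -47.5  42.9]
  blue 34 min [ -7.  -19.8  36.9] max [ 8.6 -5.9 43.1]
  yellow 40 min [-25.2   6.9  36.9] max [-9.5 23.6 43.4]
  green 38 min [-31.8  59.   37.4] max [-16.9  72.4  44.1]
  hood 1687 min [  97.8 -108.2   27.1] max [164.2 116.7  31.6]
  bar 1098 min [ 41.5 -95.8  17.2] max [91.  88.8 21.7]
  bar face edge x at y0 43.7 mm, yaw rel -0.21 deg
  grip 87 min [-92.4  -4.2  80.3] max [-81.2  24.2 125.1]
  plate 9022 min [-131.6 -115.4   -2.9] max [165.8 119.   40. ]
wrist
  red 884 min [ 10.8 -62.6  37. ] max [ 28.  -45.7  43.2]
  blue 718 min [ -7.2 -21.9  37. ] max [10.  -4.8 43.2]
  yellow 661 min [-24.5   7.3  36.7] max [-7.3 25.1 43.3]
  green 252 min [-31.6  56.2  36.3] max [-15.5  67.6  43.1]
  hood 1028 min [97.3 50.8 26.4] max [112.5 118.5  31.2]
  bar 15615 min [ 42.6 -94.   18.4] max [91.4 88.  21.4]
  bar face edge x at y0 43.7 mm, yaw rel -0.08 deg
  grip 3967 min [-92.1 -58.8  33.4] max [ 14.4  22.6 125.7]
  plate 77096 min [-129.7 -116.1   -1.5] max [110.3 113.4  41.8]
```

Request:
{"method": "apply_moves", "body": {
  "increments": [
    [[0,0,-1.5,0,0,0,1],[0,0,-1.5,0,0,0,1],[0,0,-1.5,0,0,0,1],[0,0,-0.8,0,0,0,1],[0,0,-0.4,0,0,0,1],[0,0,-0.1,0,0,0,1],[0,0,0,0,0,0,1],[0,0,0,0,0,0,1]]
  ]
}}

```text
time: 6.08
tool_pos: [0.4336, 0.0413, 0.0477]
ee_rot: [[0.219, -0.976, 0.001], [-0.976, -0.219, 0.0], [0.0, -0.001, -1.0]]
force: [-0.4, -0.4, -1.8]
width: 0.013
grip_force: 59.3
```

```bash
cat >> m.py <<'E'
    X0=toP(t[None])[0]*1000
    B=box(A,(X0[0]+12)/1000,(X0[0]+37)/1000,-.11,.12,.0165,.032); B=B[abs(B[:,1]*1000-X0[1])<95]
    H=box(Q["white"],(X0[0]+12)/1000,(X0[0]+37)/1000,-.11,.12,.0165,.032)
    if len(H)>20:
        st(H,"blade"); print("   z med",np.median(H[:,2])*1000); line(H,"blade front",1); line(H,"blade rear",-1)
E
python3 m.py b wrist scene
```

```text
t 6.0833 tcp [0.4336 0.0413 0.0477] yaw 12.657680228757524 F [-0.38 -0.37 -1.85] T [ 0.01  -0.014  0.005]
tcp in plate [[-85.5   2.2  35.7]]
wrist
  red 1244 min [ 10.5 -62.4  36.5] max [ 22.6 -45.4  43.1]
  blue 1350 min [ -7.2 -21.9  36.4] max [10.1 -4.5 43. ]
  yellow 1181 min [-24.6   7.4  36.4] max [-7.5 24.8 43. ]
  green 79 min [-25.2  56.2  36.4] max [-15.7  64.   42.8]
  bar 5171 min [-14.7 -28.5  18.3] max [70.5 90.8 21.7]
  bar face edge x at y0 25.3 mm, yaw rel -16.20 deg
  grip 3844 min [-91.2 -62.   32.5] max [15.9 23.9 68.9]
  plate 104798 min [-129.7 -115.1   -1.6] max [57.9 91.6 42.2]
  blade 4011 min [-63.1 -78.   23.8] max [-53.1  23.   27.1]
   z med 25.827603402038278
  blade front edge x at y0 -53.4 mm, yaw rel -0.30 deg
  blade rear edge x at y0 -61.1 mm, yaw rel -2.05 deg
scene
  red 48 min [ 11.3 -62.8  37.1] max [ 28.4 -47.4  44. ]
  blue 37 min [ -8.  -21.   36.9] max [ 8.6 -6.6 43. ]
  yellow 38 min [-25.    7.3  37.1] max [-8.2 24.6 45.6]
  green 35 min [-30.5  56.2  36.8] max [-15.4  71.8  43.9]
  hood 2544 min [ 100.9 -117.3   27.1] max [169.9 110.8  32.9]
  bar 1189 min [ 41.4 -96.5  17.4] max [88.6 89.2 22.2]
  bar face edge x at y0 44.3 mm, yaw rel -0.09 deg
  grip 46 min [-91.2 -14.5  30.8] max [-78.2  -6.1  69.2]
  plate 9459 min [-125.4 -118.9   -2.7] max [170.1 116.9  41.1]
  blade 224 min [-65.3 -78.   20.5] max [-53.1  87.2  29.2]
   z med 25.57149475946331
  blade front edge x at y0 -54.2 mm, yaw rel -0.04 deg
  blade rear edge x at y0 -63.6 mm, yaw rel -0.54 deg
```

View pics/b_wrist.png

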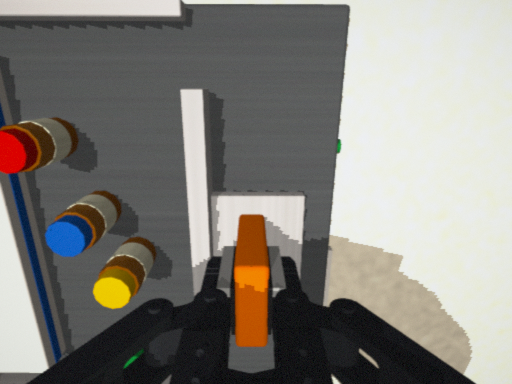

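The wrist view shows the blade with its full length behind the vials: red (10,150), blue (68,238), yellow (113,290), green out of view. The underside sits about 3.7 mm above the plate. I'll lower it 2 mm and push.

Request:
{"method": "apply_moves", "body": {
  "increments": [
    [[0,0,-0.2,0,0,0,1],[0.1,0.023,0,0,0,0,1],[0.25,0.057,0,0,0,0,1],[0.35,0.08,0,0,0,0,1],[0.35,0.08,0,0,0,0,1],[0.35,0.08,0,0,0,0,1],[0.35,0.08,0,0,0,0,1],[0.35,0.08,0,0,0,0,1],[0.35,0.08,0,0,0,0,1],[0.35,0.08,0,0,0,0,1]]
  ]
}}

```text
time: 7.02
tool_pos: [0.4614, 0.0477, 0.0447]
ee_rot: [[0.219, -0.976, -0.0], [-0.976, -0.219, -0.0], [0.0, 0.0, -1.0]]
force: [0.3, 0.5, -2.7]
width: 0.0133
grip_force: 59.4
```

Request:
{"method": "apply_moves", "body": {
  "increments": [
    [[0.35,0.08,0,0,0,0,1],[0.35,0.08,0,0,0,0,1],[0.35,0.08,0,0,0,0,1],[0.35,0.08,0,0,0,0,1],[0.35,0.08,0,0,0,0,1],[0.35,0.08,0,0,0,0,1],[0.3,0.068,0,0,0,0,1],[0.2,0.046,0,0,0,0,1],[0.1,0.023,0,0,0,0,1],[0,0,0,0,0,0,1]]
  ]
}}

```text
time: 7.85
tool_pos: [0.4883, 0.0539, 0.0447]
ee_rot: [[0.219, -0.976, 0.0], [-0.976, -0.219, -0.0], [0.0, -0.0, -1.0]]
force: [-0.0, -0.1, -2.6]
width: 0.0131
grip_force: 59.4
```

```bash
python3 m.py c scene side wrist|grep -v hood
```

```text
t 7.85 tcp [0.4883 0.0539 0.0447] yaw 12.662318993710544 F [-0.02 -0.09 -2.55] T [-0.033  0.057  0.014]
tcp in plate [[-29.4   2.3  32.7]]
scene
  red 34 min [ 12.9 -62.3  37.3] max [ 27.3 -48.7  45. ]
  blue 33 min [  7.3 -21.7  36.5] max [21.9 -7.1 44.3]
  yellow 28 min [ 7.6  8.1 38. ] max [21.  21.9 44.4]
  green 28 min [ 5.1 56.9 37. ] max [21.3 71.6 44.2]
  bar 1258 min [ -4.3 -96.6  17.4] max [88.6 88.4 22.3]
  bar face edge x at y0 33.6 mm, yaw rel -6.11 deg
  grip 48 min [-36.5 -14.8  32.3] max [-22.5  -4.8  66.7]
  plate 8963 min [-125.8 -118.9   -2.6] max [170.2 116.9  41.3]
  blade 129 min [ -8.8 -78.4  17.7] max [ 2.8 63.9 26.5]
   z med 22.608580526382383
  blade front edge x at y0 1.3 mm, yaw rel -0.26 deg
  blade rear edge x at y0 -7.5 mm, yaw rel -0.04 deg
side
  blue 38 min [  4.6 -23.8  36.4] max [20.2 -6.5 42.9]
  yellow 35 min [ 5.3  7.7 37. ] max [18.9 24.2 42.8]
  green 40 min [ 5.3 57.2 37.1] max [20.7 73.2 42.9]
  bar 1012 min [ -6.7 -68.2  17.3] max [90.8 89.2 22.1]
  bar face edge x at y0 25.4 mm, yaw rel 26.35 deg
  grip 88 min [-36.7   0.5  31. ] max [-24
[... 218 characters left out ...]
ade rear edge x at y0 -6.5 mm, yaw rel 0.83 deg
wrist
  red 1659 min [ 10.9 -62.7  36.9] max [ 28.1 -45.6  43.1]
  blue 1318 min [  5.1 -22.1  36.7] max [22.4 -5.1 43.1]
  yellow 895 min [ 5.2  7.2 36.4] max [22.5 20.8 43. ]
  green 45 min [14.7 66.5 41.2] max [19.6 73.  42.6]
  bar 29088 min [ -3.3 -95.3  18.4] max [91.7 65.5 22.2]
  bar face edge x at y0 36.2 mm, yaw rel -14.04 deg
  grip 3834 min [-35.3 -62.8  32.3] max [21.6 24.1 66. ]
  plate 137555 min [-128.8 -114.6   -1.5] max [113.   81.5  42. ]
  blade 4054 min [ -7.2 -77.9  20.8] max [ 3.1 22.9 24.2]
   z med 22.89788575187465
  blade front edge x at y0 3.0 mm, yaw rel -0.76 deg
  blade rear edge x at y0 -5.3 mm, yaw rel -1.99 deg
```

View pics/c_wrist.png

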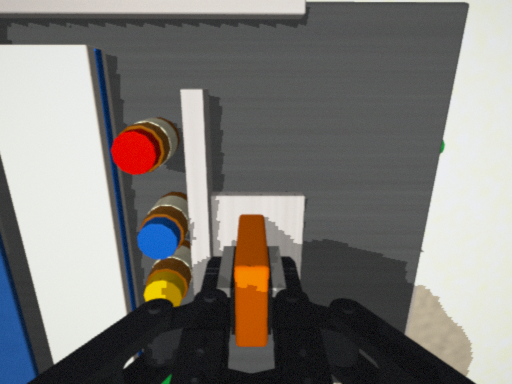

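The row is forming: blade at about x=2 mm, red still ahead at (140,150), blue and yellow already on the blade, all upright.

Request:
{"method": "apply_moves", "body": {
  "increments": [
    [[0.1,0.022,0,0,0,0,1],[0.2,0.045,0,0,0,0,1],[0.2,0.045,0,0,0,0,1],[0.2,0.046,0,0,0,0,1],[0.2,0.046,0,0,0,0,1],[0.2,0.045,0,0,0,0,1],[0.2,0.045,0,0,0,0,1],[0.2,0.045,0,0,0,0,1],[0.15,0.034,0,0,0,0,1],[0.1,0.022,0,0,0,0,1]]
  ]
}}

```text
time: 8.83
tool_pos: [0.5057, 0.0578, 0.0447]
ee_rot: [[0.219, -0.976, -0.0], [-0.976, -0.219, -0.0], [0.0, 0.0, -1.0]]
force: [-2.7, -0.4, -2.3]
width: 0.0132
grip_force: 59.5
```

Request:
{"method": "apply_moves", "body": {
  "increments": [
    [[0.1,0.023,0,0,0,0,1],[0.1,0.023,0,0,0,0,1],[0.1,0.023,0,0,0,0,1],[0.1,0.022,0,0,0,0,1],[0.1,0.023,0,0,0,0,1],[0.1,0.023,0,0,0,0,1],[0.1,0.023,0,0,0,0,1],[0.1,0.022,0,0,0,0,1],[0.1,0.023,0,0,0,0,1],[0.1,0.023,0,0,0,0,1]]
  ]
}}

```text
time: 9.67
tool_pos: [0.5156, 0.0601, 0.0447]
ee_rot: [[0.219, -0.976, -0.0], [-0.976, -0.219, -0.0], [0.0, 0.0, -1.0]]
force: [-2.5, -0.9, -2.4]
width: 0.0135
grip_force: 59.5
```

```bash
python3 m.py d scene wrist|grep -v hood
```

```text
t 9.6667 tcp [0.5156 0.0601 0.0447] yaw 12.666798913874038 F [-2.52 -0.88 -2.38] T [-0.242  0.795 -0.072]
tcp in plate [[-1.4  2.4 32.7]]
scene
  red 38 min [ 33.9 -62.4  37.2] max [ 49.7 -48.6  44.4]
  blue 36 min [ 33.5 -22.   38.4] max [49.6 -6.7 44.4]
  yellow 30 min [32.7  7.6 37.5] max [49.4 21.7 44.5]
  green 32 min [33.4 56.4 36.7] max [50.1 70.4 44.1]
  bar 1042 min [ 22.1 -95.7  17.4] max [88.8 89.  22.3]
  bar face edge x at y0 19.6 mm, yaw rel 50.51 deg
  grip 53 min [-10.7 -14.4  31.9] max [ 4.9 -3.9 67.1]
  plate 8739 min [-126.6 -119.    -2.8] max [170.2 116.5  41.3]
  blade 121 min [ 18.3 -78.9  17.4] max [30.1 66.1 25.4]
   z med 22.262150627426323
  blade front edge x at y0 28.3 mm, yaw rel 0.20 deg
  blade rear edge x at y0 20.1 mm, yaw rel -0.44 deg
wrist
  red 1606 min [ 33.1 -62.7  36.9] max [ 49.9 -45.6  43.1]
  blue 1293 min [ 33.3 -22.1  36.7] max [50.1 -5.  43.1]
  yellow 886 min [33.4  7.2 36.2] max [50.1 21.1 42.9]
  green 45 min [42.9 66.  40.8] max [48.1 73.5 43.1]
  bar 26707 min [ 23.3 -95.8  18.4] max [99.4 51.6 22.3]
  bar face edge x at y0 53.1 mm, yaw rel -11.13 deg
  grip 3799 min [ -6.9 -62.9  32.4] max [45.4 24.1 65.8]
  plate 154519 min [-127.6 -114.4   -1.4] max [126.3  77.8  41.9]
  blade 4107 min [ 21.2 -77.9  20.5] max [32.1 23.  24.1]
   z med 22.73715981077871
  blade front edge x at y0 31.4 mm, yaw rel -0.64 deg
  blade rear edge x at y0 23.1 mm, yaw rel -2.05 degm.py:13: RankWarning: Polyfit may be poorly conditioned
  q=np.array(q); c=np.polyfit(q[:,0],q[:,1],1); c=np.polyfit(*(q[abs(np.polyval(c,q[:,0])-q[:,1])<.004].T),1) ; print(" ",n,"edge x at y0 %.1f mm, yaw rel %.2f deg"%(c[1]*1000,-np.degrees(np.arctan(c[0]))))
```

Request:
{"method": "apply_moves", "body": {
  "increments": [
    [[0.07,0.016,0,0,0,0,1],[0.07,0.016,0,0,0,0,1],[0.07,0.016,0,0,0,0,1],[0.07,0.016,0,0,0,0,1],[0.07,0.016,0,0,0,0,1],[0.07,0.016,0,0,0,0,1],[0.07,0.015,0,0,0,0,1],[0.06,0.013,0,0,0,0,1]]
  ]
}}

```text
time: 10.43
tool_pos: [0.5211, 0.0613, 0.0447]
ee_rot: [[0.219, -0.976, -0.0], [-0.976, -0.219, -0.0], [0.0, 0.0, -1.0]]
force: [-2.4, -0.8, -2.8]
width: 0.0131
grip_force: 59.5
```

Request:
{"method": "apply_moves", "body": {
  "increments": [
    [[0.06,0.014,0,0,0,0,1],[0.06,0.013,0,0,0,0,1],[0,0,0,0,0,0,1]]
  ]
}}

```text
time: 10.68
tool_pos: [0.5224, 0.0616, 0.0447]
ee_rot: [[0.219, -0.976, 0.0], [-0.976, -0.219, 0.0], [0.0, -0.0, -1.0]]
force: [-1.9, -0.7, -3.0]
width: 0.013
grip_force: 59.4
```

Request:
{"method": "apply_moves", "body": {
  "increments": [
    [[0.06,0.014,0,0,0,0,1],[0.06,0.013,0,0,0,0,1],[0,0,0,0,0,0,1]]
  ]
}}

```text
time: 10.93
tool_pos: [0.5236, 0.0619, 0.0447]
ee_rot: [[0.219, -0.976, -0.0], [-0.976, -0.219, -0.0], [0.0, 0.0, -1.0]]
force: [-0.6, 0.1, -3.3]
width: 0.0131
grip_force: 59.4
```

Request:
{"method": "apply_moves", "body": {
  "increments": [
    [[0.06,0.014,0,0,0,0,1],[0.06,0.013,0,0,0,0,1],[0,0,0,0,0,0,1]]
  ]
}}

```text
time: 11.18
tool_pos: [0.5248, 0.0621, 0.0447]
ee_rot: [[0.219, -0.976, 0.0], [-0.976, -0.219, -0.0], [0.0, -0.0, -1.0]]
force: [-0.8, -0.1, -4.0]
width: 0.0132
grip_force: 59.4
```

Request:
{"method": "apply_moves", "body": {
  "increments": [
    [[0.06,0.014,0,0,0,0,1],[0.06,0.013,0,0,0,0,1]]
  ]
}}

```text
time: 11.35
tool_pos: [0.5259, 0.0624, 0.0447]
ee_rot: [[0.219, -0.976, -0.0], [-0.976, -0.219, -0.0], [0.0, 0.0, -1.0]]
force: [-1.0, -0.3, -3.5]
width: 0.0134
grip_force: 59.5
```

Request:
{"method": "apply_moves", "body": {
  "increments": [
    [[0.06,0.014,0,0,0,0,1],[0.06,0.013,0,0,0,0,1]]
  ]
}}

```text
time: 11.52
tool_pos: [0.5271, 0.0627, 0.0448]
ee_rot: [[0.219, -0.976, -0.0], [-0.976, -0.219, -0.0], [0.0, 0.0, -1.0]]
force: [-1.5, -0.3, -2.5]
width: 0.0133
grip_force: 59.5
```

Request:
{"method": "apply_moves", "body": {
  "increments": [
    [[0.06,0.014,0,0,0,0,1],[0.06,0.013,0,0,0,0,1]]
  ]
}}

```text
time: 11.68
tool_pos: [0.5283, 0.0629, 0.0447]
ee_rot: [[0.219, -0.976, -0.0], [-0.976, -0.219, -0.0], [0.0, 0.0, -1.0]]
force: [-0.8, -0.8, -2.6]
width: 0.0132
grip_force: 59.5
```

Request:
{"method": "apply_moves", "body": {
  "increments": [
    [[0.06,0.014,0,0,0,0,1],[0.06,0.013,0,0,0,0,1]]
  ]
}}

```text
time: 11.85
tool_pos: [0.5287, 0.0629, 0.0448]
ee_rot: [[0.219, -0.976, -0.002], [-0.976, -0.219, -0.001], [0.0, 0.002, -1.0]]
force: [-7.4, -0.6, 1.7]
width: 0.013
grip_force: 59.9
```

Request:
{"method": "apply_moves", "body": {
  "increments": [
    [[0,0,0,0,0,0,1]]
  ]
}}

```text
time: 11.93
tool_pos: [0.5287, 0.0629, 0.0448]
ee_rot: [[0.219, -0.976, -0.002], [-0.976, -0.219, -0.001], [0.0, 0.002, -1.0]]
force: [-6.0, -0.1, 0.5]
width: 0.0131
grip_force: 59.9
```

```bash
python3 m.py e wrist 2>/dev/null|egrep "^t|tcp|blade|red|blue|yell|green"; sed -n 1,1p /dev/null
```

```text
t 11.9333 tcp [0.5287 0.0629 0.0448] yaw 12.663255999847042 F [-6.02 -0.1   0.54] T [-0.206  2.233  0.028]
tcp in plate [[12.   2.2 32.8]]
  red 1595 min [ 46.2 -62.7  37.1] max [ 62.9 -45.7  43.1]
  blue 1279 min [ 46.4 -22.1  36.8] max [63.  -4.8 43.1]
  yellow 880 min [46.5  7.1 36.2] max [63.5 20.9 43. ]
  green 44 min [56.5 65.7 41. ] max [61.4 72.6 43.1]
  blade 4107 min [ 34.4 -78.   20.5] max [45.7 22.4 24.1]
  blade front edge x at y0 44.6 mm, yaw rel -0.66 deg
  blade rear edge x at y0 36.3 mm, yaw rel -2.07 deg
```

Request:
{"method": "apply_moves", "body": {
  "increments": [
    [[0.03,0.007,0,0,0,0,1],[0,0,0,0,0,0,1]]
  ]
}}

```text
time: 12.15
tool_pos: [0.5288, 0.063, 0.0448]
ee_rot: [[0.219, -0.976, -0.003], [-0.976, -0.219, -0.001], [0.0, 0.003, -1.0]]
force: [-7.8, -0.8, 2.3]
width: 0.0132
grip_force: 60.0
```

```bash
python3 m.py f
```

```text
t 12.15 tcp [0.5288 0.063  0.0448] yaw 12.664160816452705 F [-7.77 -0.78  2.29] T [-0.22   2.672 -0.029]
tcp in plate [[12.1  2.2 32.8]]
```

Request:
{"method": "apply_moves", "body": {
  "increments": [
    [[0.02,0.005,0.03,0,0,0,1],[0.01,0.002,0,0,0,0,1],[0,0,0,0,0,0,1]]
  ]
}}

```text
time: 12.4
tool_pos: [0.5288, 0.0629, 0.0448]
ee_rot: [[0.219, -0.976, -0.003], [-0.976, -0.219, -0.001], [0.0, 0.003, -1.0]]
force: [-8.5, -0.4, 0.9]
width: 0.0135
grip_force: 59.8
```

```bash
python3 m.py f
```

```text
t 12.4 tcp [0.5288 0.0629 0.0448] yaw 12.663424972237399 F [-8.49 -0.42  0.94] T [-0.286  2.779  0.005]
tcp in plate [[12.1  2.2 32.8]]
```

Request:
{"method": "apply_moves", "body": {
  "increments": [
    [[0.02,0.005,0.03,0,0,0,1],[0.02,0.004,0,0,0,0,1],[0,0,0,0,0,0,1],[0,0,0,0,0,0,1]]
  ]
}}

```text
time: 12.73
tool_pos: [0.5289, 0.0628, 0.0449]
ee_rot: [[0.219, -0.976, -0.004], [-0.976, -0.219, -0.001], [0.0, 0.004, -1.0]]
force: [-8.2, -1.6, 1.3]
width: 0.0134
grip_force: 59.7
```

```bash
python3 m.py f
```

```text
t 12.7333 tcp [0.5289 0.0628 0.0449] yaw 12.65139796102677 F [-8.18 -1.56  1.31] T [-0.378  3.033 -0.019]
tcp in plate [[12.1  2.1 32.9]]
```

Request:
{"method": "apply_moves", "body": {
  "increments": [
    [[0.02,0.005,0.02,0,0,0,1],[0.01,0.002,0,0,0,0,1],[0,0,0,0,0,0,1],[0,0,0,0,0,0,1],[0,0,0,0,0,0,1],[0,0,0,0,0,0,1],[0,0,0,0,0,0,1],[0,0,0,0,0,0,1]]
  ]
}}

```text
time: 13.4
tool_pos: [0.5289, 0.0628, 0.0449]
ee_rot: [[0.219, -0.976, -0.005], [-0.976, -0.219, -0.002], [0.0, 0.005, -1.0]]
force: [-9.8, -1.2, 0.7]
width: 0.0131
grip_force: 59.8
```

```bash
python3 m.py g; python3 m.py g scene wrist 2>/dev/null|egrep "red|blue|yell|green|blade|bar|z med"
```

```text
t 13.4 tcp [0.5289 0.0628 0.0449] yaw 12.651256415328726 F [-9.78 -1.2   0.72] T [-0.474  3.223  0.004]
tcp in plate [[12.2  2.1 32.9]]
  red 40 min [ 46.6 -62.9  36.8] max [ 62.6 -48.5  44.7]
  blue 38 min [ 47.1 -22.   37.4] max [63.2 -7.1 44.3]
  yellow 30 min [49.5  6.8 36.8] max [62.  22.4 44.5]
  green 36 min [46.4 56.9 37.9] max [62.9 70.4 43.9]
  bar 704 min [ 34.5 -95.1  17.3] max [89.4 88.6 22.4]
  bar face edge x at y0 25.1 mm, yaw rel -32.01 deg
  blade 130 min [ 32.2 -79.4  17.9] max [43.6 88.2 25.7]
   z med 22.517096006673242
  blade front edge x at y0 42.5 mm, yaw rel -0.14 deg
  blade rear edge x at y0 34.2 mm, yaw rel -0.54 deg
  red 1590 min [ 46.2 -62.8  37.3] max [ 62.9 -45.8  43.1]
  blue 1285 min [ 46.3 -22.2  36.5] max [63.2 -5.  43. ]
  yellow 878 min [46.5  7.1 36.4] max [63.4 20.9 42.9]
  green 45 min [56.4 65.7 41.1] max [61.2 72.3 42.8]
  bar 19062 min [ 36.1 -96.1  18.4] max [99.5 44.5 22.4]
  bar face edge x at y0 59.4 mm, yaw rel -14.46 deg
  blade 4106 min [ 34.4 -78.2  20.5] max [45.8 22.2 24.1]
   z med 22.752824047284303
  blade front edge x at y0 44.6 mm, yaw rel -0.37 deg
  blade rear edge x at y0 36.5 mm, yaw rel -2.19 deg
```

View pics/g_wrist.png

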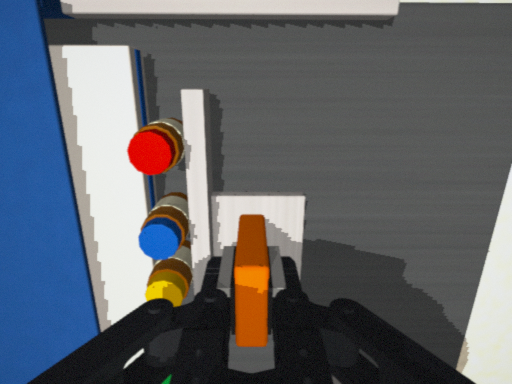

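Blade, four vials and bar are snug in line, with red (152,150), blue (160,238) and yellow (167,290) between blade and bar. The load is about 9.8 N with no yaw moment, so I'll hold it a second longer.

Request:
{"method": "apply_moves", "body": {
  "increments": [
    [[0.01,0.002,0,0,0,0,1],[0,0,0,0,0,0,1],[0,0,0,0,0,0,1],[0,0,0,0,0,0,1],[0,0,0,0,0,0,1],[0,0,0,0,0,0,1],[0,0,0,0,0,0,1],[0,0,0,0,0,0,1],[0,0,0,0,0,0,1],[0,0,0,0,0,0,1]]
  ]
}}

```text
time: 14.33
tool_pos: [0.5289, 0.0628, 0.0449]
ee_rot: [[0.219, -0.976, -0.005], [-0.976, -0.219, -0.002], [0.001, 0.005, -1.0]]
force: [-10.0, -1.7, 0.8]
width: 0.013
grip_force: 59.8
```

```bash
python3 m.py h
```

```text
t 14.3333 tcp [0.5289 0.0628 0.0449] yaw 12.649116986484767 F [-9.98 -1.66  0.82] T [-0.428  3.494  0.02 ]
tcp in plate [[12.2  2.  32.9]]
```

Request:
{"method": "apply_moves", "body": {
  "increments": [
    [[-0.04,-0.009,0,0,0,0,1],[-0.06,-0.014,0,0,0,0,1],[-0.06,-0.014,0,0,0,0,1],[-0.06,-0.014,0,0,0,0,1],[-0.1,-0.023,0,0,0,0,1],[-0.15,-0.034,0,0,0,0,1],[-0.3,-0.068,0,0,0,0,1],[-0.5,-0.113,0,0,0,0,1],[-0.8,-0.181,0,0,0,0,1],[-1,-0.227,0,0,0,0,1]]
  ]
}}

```text
time: 15.17
tool_pos: [0.4996, 0.0564, 0.0456]
ee_rot: [[0.219, -0.976, 0.0], [-0.976, -0.219, -0.0], [0.0, -0.0, -1.0]]
force: [-0.3, 0.2, -2.3]
width: 0.0132
grip_force: 59.5
```

Request:
{"method": "apply_moves", "body": {
  "increments": [
    [[-1.5,-0.34,0,0,0,0,1],[-1.5,-0.34,0,0,0,0,1],[-1.5,-0.34,0.2,0,0,0,1],[-1,-0.227,0.5,0,0,0,1],[-0.5,-0.12,1,0,0,0,1],[0,0,1.5,0,0,0,1],[0,0,1.5,0,0,0,1],[0,0,1,0,0,0,1]]
  ]
}}

```text
time: 15.83
tool_pos: [0.4408, 0.043, 0.1051]
ee_rot: [[0.22, -0.976, 0.003], [-0.976, -0.22, 0.001], [-0.0, -0.003, -1.0]]
force: [-0.2, 0.5, -1.8]
width: 0.0134
grip_force: 59.6
```

```bash
python3 m.py i scene side 2>/dev/null|egrep "t |tcp|scene|side|red|blue|yell|green|bar|hood"
cat > mat.py <<'E'
from loc import *
for c in ("scene","side"):
    im,d=cams.camera(c)
    for r in spotter.silhouettes(c,"mat")[:1]:
        P=cloud(c,d,r["region"]); P=P[(P[:,2]<.012)&(P[:,1]<-.12)]; rect(P,c+" mat %.2f"%r["conf"])
E
python3 mat.py
```

```text
t 15.8333 tcp [0.4408 0.043  0.1051] yaw 12.68263802946942 F [-0.2   0.52 -1.75] T [ 0.025 -0.085  0.016]
tcp in plate [[-78.2   2.3  93.1]]
scene
  red 46 min [ 46.2 -63.4  37.6] max [ 62.5 -46.4  45.1]
  blue 47 min [ 44.4 -22.6  36.7] max [63.9 -6.  45.3]
  yellow 39 min [46.7  7.4 38. ] max [62.7 23.5 44.4]
  green 38 min [46.1 56.5 38.2] max [62.9 72.7 44.5]
  hood 2547 min [ 101.  -117.4   27.2] max [169.7 109.8  32.7]
  bar 651 min [ 61.  -95.9  17.4] max [89.5 89.2 22.3]
  bar face edge x at y0 65.8 mm, yaw rel 0.09 deg
side
  red 20 min [ 46.  -58.7  37.7] max [ 57.8 -47.7  42.7]
  blue 25 min [ 45.3 -17.9  36.8] max [57.6 -6.2 43.2]
  yellow 27 min [45.5 11.4 36.5] max [58.1 23.4 43.5]
  green 25 min [46.  61.1 37.8] max [59.4 72.3 42.1]
  hood 1664 min [  98.6 -108.2   27. ] max [164.1 116.6  31.4]
  bar 612 min [ 64.6 -96.   17.3] max [99.5 89.1 21.6]
  bar face edge x at y0 71.0 mm, yaw rel 2.38 deg
scene mat 0.92 4428 c [ 488.9 -273.3] wh [137.8 219.4] ang 7.06
side mat 0.85 2050 c [ 490.4 -276.6] wh [128.8 229.8] ang 7.76
```

View pics/i_scene.png

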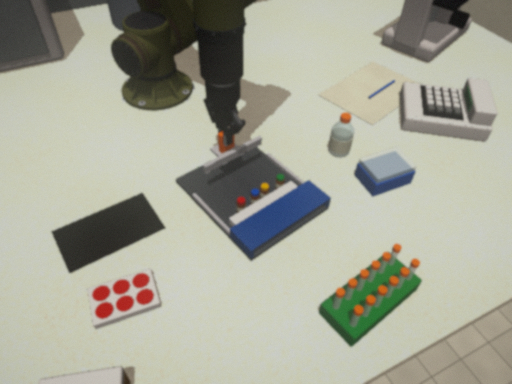

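The scene picture shows the row intact against the bar (caps at (241,200) to (280,177)), with the straightedge drawn back and the mat free at (108,231). I'm returning it.

Request:
{"method": "apply_moves", "body": {
  "increments": [
    [[0,-2,0,0,0,0,1],[0,-3.3,0,0,0,0,1],[0,-3.3,0,0,0,0,1],[0,-3.3,0,0,0,-1,1],[0,-3.3,0,0,0,-1,1],[0.5,-3.3,0,0,0,-1,1],[1,-3.3,0,0,0,-1,1],[1,-3.3,0,0,0,-1,1],[1,-3.3,0,0,0,0,1],[1,-2.4,0,0,0,0,1]]
  ]
}}

```text
time: 16.97
tool_pos: [0.4846, -0.2677, 0.101]
ee_rot: [[0.132, -0.991, -0.002], [-0.991, -0.132, 0.0], [-0.0, 0.002, -1.0]]
force: [1.1, 1.1, -1.6]
width: 0.0133
grip_force: 59.5
```

Request:
{"method": "apply_moves", "body": {
  "increments": [
    [[0.3,-1.2,-0.5,0,0,0,1],[0,0,-1.5,0,0,0,1],[0,0,-1.5,0,0,0,1],[0,0,-1.3,0,0,0,1],[0,0,-0.8,0,0,0,1],[0,0,-0.4,0,0,0,1],[0,0,0,0,0,0,1],[0,0,0,0,0,0,1]]
  ]
}}

```text
time: 17.63
tool_pos: [0.4884, -0.2771, 0.0431]
ee_rot: [[0.134, -0.991, 0.0], [-0.991, -0.134, -0.001], [0.001, -0.0, -1.0]]
force: [0.6, 0.1, -2.6]
width: 0.0132
grip_force: 59.5
```

Request:
{"method": "apply_moves", "body": {
  "increments": [
    [[0,0,-0.3,0,0,0,1],[0,0,-0.2,0,0,0,1],[0,0,-0.1,0,0,0,1],[0,0,0,0,0,0,1]]
  ]
}}

```text
time: 17.97
tool_pos: [0.4881, -0.277, 0.0365]
ee_rot: [[0.133, -0.991, -0.0], [-0.991, -0.133, 0.0], [-0.0, 0.0, -1.0]]
force: [0.1, 0.1, -2.4]
width: 0.0128
grip_force: 59.5
```

Request:
{"method": "apply_moves", "body": {
  "increments": [
    [[0,0,-0.05,0,0,0,1],[0,0,-0.05,0,0,0,1],[0,0,0,0,0,0,1]]
  ]
}}

```text
time: 18.22
tool_pos: [0.4883, -0.2772, 0.0357]
ee_rot: [[0.133, -0.991, 0.0], [-0.991, -0.133, -0.0], [0.0, -0.0, -1.0]]
force: [1.2, 0.4, -1.4]
width: 0.0134
grip_force: 59.5
```

Request:
{"method": "apply_moves", "body": {
  "increments": [
    [[0,0,-0.03,0,0,0,1],[0,0,0,0,0,0,2],[0,0,0,0,0,0,4],[0,0,0,0,0,0,5],[0,0,0,0,0,0,5],[0,0,0,0,0,0,5],[0,0,0,0,0,0,5],[0,0,0,0,0,0,5]]
  ]
}}

```text
time: 18.88
tool_pos: [0.4882, -0.2771, 0.0353]
ee_rot: [[0.133, -0.991, -0.0], [-0.991, -0.133, -0.0], [0.0, 0.0, -1.0]]
force: [0.4, -0.1, 0.1]
width: 0.0501
grip_force: 0.0
```

Request:
{"method": "apply_moves", "body": {
  "increments": [
    [[0,0,0.5,0,0,0,5],[0,0,1,0,0,0,5],[0,0,2,0,0,0,5],[0,0,3,0,0,0,5],[0,0,3,0,0,0,5],[0,0,3,0,0,0,5],[0,0,2,0,0,0,5],[0,0,0,0,0,0,5]]
  ]
}}

```text
time: 19.55
tool_pos: [0.49, -0.2784, 0.1876]
ee_rot: [[0.133, -0.991, 0.009], [-0.991, -0.133, -0.004], [0.005, -0.008, -1.0]]
force: [0.3, 0.6, 1.0]
width: 0.0496
grip_force: 0.0
```

```bash
python3 w.py w2; python3 m.py j scene 2>/dev/null|egrep "red|blue|yell|green|bar|hood"
```

```text
tcp [ 0.49   -0.2784  0.1876] yaw -172.32945603386182
grip 505 c [ 487.3 -272.9] wh [13.2 38.9] ang 6.45
[ 0.4867 -0.2725  0.0646]
blade 1784 c [ 499.7 -269.7] wh [ 38.9 169.8] ang 7.42
  red 47 min [ 46.7 -63.5  37.1] max [ 63.4 -46.7  44.2]
  blue 46 min [ 44.4 -21.5  37.2] max [62.9 -5.7 43.8]
  yellow 42 min [46.   6.8 37. ] max [62.  24.6 43.6]
  green 38 min [47.4 56.5 37.1] max [62.4 72.3 44.8]
  hood 2559 min [ 100.9 -118.1   27. ] max [169.7 110.6  32.6]
  bar 651 min [ 62.5 -95.8  17.4] max [89.3 89.3 22.2]
  bar face edge x at y0 65.1 mm, yaw rel -0.37 deg
```

View pics/w2.png

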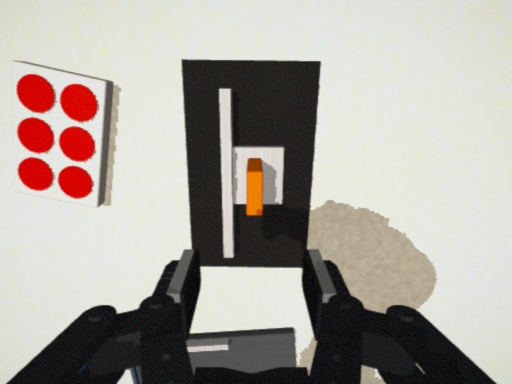

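The straightedge stands released near the middle of the mat (grip at (255,187), mat spanning 182–320 by 60–266). The row is unchanged, so I'm handing in.

```bash
python3 -c "
from rig import env
print(env.job_done())"
```

```text
the job is handed in; nothing more can be done
None
```

I handed the job in at about 19.6 s of the 72 s allowed; no verdict came back. The four vials stand snug against the bar at the stop (bar face at about 65 mm, 56 needed), pressed with about 10 N in all for over a second, and the straightedge is released near the middle of the mat. The force on each vial could not be measured; the near-zero twist at the wrist suggests about 2.5 N each.

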